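# Power up the club's sound system in order

## Task

Switch on the club's sound system in the proper order by pressing the power key on top of each unit: first the blue key on the mixing desk, then the yellow key on the radio-microphone receiver, and last the red key on the power amplifier. Press each key straight down with a closed fingertip, gently, until it is fully down (it stays down), and finish each before you start the next. Do not lift, tip or shift the units, and leave the tin, trophy, pen pot and stapler alone.

Things in the scene. Friction and masses are not known exactly. Their poses are not given: they have to be found in the camera images.
- mixer: mixing desk: grey case with dark deck, small coloured knobs and three white faders (all up to 10 mm high), 180 x 180 mm, deck 50 mm above the desk. Its blue key is centred at local x -50, y -55 mm. Origin: centre of underside, z up; local -x faces the robot, +y is to the robot's left. Loose, 0.6 to 1 kg: a shove slides it.
- mixer_key (a joint): travel of the mixer's blue key in m: 0 = up (off), 0.008 = fully down (on). Pressed straight down it moves against about 3 N of friction (no spring), stops hard at 8 mm and stays where it is left. The reading is noisy.
- mixer_key_top (a point): centre of the top face of the mixer's blue key while up or down (it moves with the key): a round flat-topped key 30 mm in diameter, standing 20 mm above the unit's deck when up and 12 mm when down; about 70 mm above the desk when up. Its z axis is up.
- receiver: radio-microphone receiver: white plastic box with a green window and two black aerials standing up to 154 mm above the desk at its far corners (local x 62, y +-75 mm), 150 x 180 mm, deck 42 mm above the desk. Its yellow key is centred at local x -45, y 50 mm. Origin: centre of underside, z up; local -x faces the robot, +y is to the robot's left. Loose, 0.6 to 1 kg: a shove slides it.
- receiver_key (a joint): travel of the receiver's yellow key in m: 0 = up (off), 0.008 = fully down (on). Pressed straight down it moves against about 3 N of friction (no spring), stops hard at 8 mm and stays where it is left. The reading is noisy.
- receiver_key_top (a point): centre of the top face of the receiver's yellow key while up or down (it moves with the key): a round flat-topped key 30 mm in diameter, standing 20 mm above the unit's deck when up and 12 mm when down; about 62 mm above the desk when up. Its z axis is up.
- amplifier: power amplifier: dark steel case with aluminium front and vent slots, 180 x 180 mm, deck 70 mm above the desk. Its red key is centred at local x -50, y 0 mm; a tin stands on the rear of the deck. Origin: centre of underside, z up; local -x faces the robot, +y is to the robot's left. Loose, 0.6 to 1 kg: a shove slides it.
- amplifier_key (a joint): travel of the amplifier's red key in m: 0 = up (off), 0.008 = fully down (on). Pressed straight down it moves against about 3 N of friction (no spring), stops hard at 8 mm and stays where it is left. The reading is noisy.
- amplifier_key_top (a point): centre of the top face of the amplifier's red key while up or down (it moves with the key): a round flat-topped key 30 mm in diameter, standing 20 mm above the unit's deck when up and 12 mm when down; about 90 mm above the desk when up. Its z axis is up.
- tin: round tin with a white lid, 62 mm in diameter, 38 mm high, loose on the rear of the amplifier's deck (its top 108 mm above the desk); origin at the centre of its underside. Leave alone.
- trophy: small brass cup on a 60 mm square marble foot, 148 mm high, about 95 mm wide over its handles, loose; stands at the robot's left of the units; origin at the centre of its underside. Leave alone.
- pen_pot: orange pot with pens, 72 mm in diameter, 165 mm high with the pens, loose; stands at the robot's right of the units; origin at the centre of its underside. Leave alone.
- stapler: red and black stapler, 38 x 130 mm (long along local y), 46 mm high, loose; lies between the robot and the units; origin at the centre of its underside. Leave alone.
Mind the look-alikes: they are no part of the job. Several things have the shape of the receiver; the one meant has the colours described above.

How it is judged:
On the way, in this order (a step that is already met when the one before it is completed fails the run):
1. the mixer's blue key is pressed down (value of joint mixer_key above 0.006 m), for 0.2 s.
2. the receiver's yellow key is pressed down (value of joint receiver_key above 0.006 m), for 0.2 s.
3. the amplifier's red key is pressed down (value of joint amplifier_key above 0.006 m), for 0.2 s.
At the end, for the whole second after the job is handed in: all three keys are down (more than 6 mm of their 8 mm travel); the three units are at rest within 15 mm of where they started and level within 0.08 rad; tin, trophy, pen pot and stapler stand upright within 20 mm of where they started (value of joint each of mixer_key, receiver_key, amplifier_key above 0.006 m and distance of each of mixer, receiver, amplifier from where it was at the start of the episode below 0.015 m and angle between each of mixer, receiver, amplifier's own z axis and vertical below 0.08 rad and linear speed of each of mixer, receiver, amplifier below 0.02 m/s and distance of each of tin, trophy, pen_pot, stapler from where it was at the start of the episode below 0.02 m and angle between each of tin, trophy, pen_pot, stapler's own z axis and vertical below 0.2 rad); the robot touches nothing.
It fails at once if the yellow key is pressed (more than 3 mm) while the blue one is not yet down (value of joint receiver_key above 0.003 m and value of joint mixer_key below 0.006 m).
It fails at once if the red key is pressed (more than 3 mm) while the blue or the yellow one is not yet down (value of joint amplifier_key above 0.003 m and value of joint any of mixer_key, receiver_key below 0.006 m).
It fails at once if the robot presses on a unit or its key with more than 30 N (contact force between any of the arm, the fingers and mixer above 30 N or contact force between any of the arm, the fingers and receiver above 30 N or contact force between any of the arm, the fingers and amplifier above 30 N).
It fails at once if a unit is lifted, tipped (0.15 rad) or shifted by more than 15 mm (distance of any of mixer, receiver, amplifier from where it was at the start of the episode above 0.015 m or angle between any of mixer, receiver, amplifier's own z axis and vertical above 0.15 rad).
It fails at once if the tin, trophy, pen pot or stapler is lifted, carried, tipped over or moved by more than 20 mm (distance of any of tin, trophy, pen_pot, stapler from where it was at the start of the episode above 0.02 m or angle between any of tin, trophy, pen_pot, stapler's own z axis and vertical above 0.3 rad).
It also fails if it takes over 54 s, if anything falls off the work surface, if the arm or the gripper's body presses on something with over 40 N, if the wrist force passes 120 N, or if a joint passes its speed limit or range.

## Robot

A 6-joint arm with a two-finger parallel gripper is mounted at the origin on the work surface. World frame = base frame: x ahead of the robot, y to its left, z up, the work surface at z = 0. Lengths are in m, angles in rad, forces in N, time in s.
With the tool pointing down it reaches from about 0.275 to 0.975 m from the base axis. Payload 8.4 kg.
Tool frame: the origin (TCP) lies midway between the tips of the shut fingers; the grasp point (between the pads) lies arm.tcp_to_grasp behind it (arm.tcp_to_grasp is the distance from the TCP to the grasp point, in m); z points along the fingers, y is the line along which they close (so a half turn about z gives the same grasp; the last joint's range is limited). The gripper opens to 92 mm and grips with 3 to 60 N. Pads are 20 mm wide; open, the fingers measure 128 mm over their backs; the gripper's body (75 mm by 189 mm) begins 69 mm behind the grasp point.
Start: joints at [1.246, 0.353, 1.633, -0, 1.155, -0.002], TCP at [0.198, 0.593, 0.215] pointing down, gripper open.
Joint ranges: [-2.63, 2.63], [-0.92, 2.1], [0.06, 2.66], [-1.3, 4.44], [0, 2.69], [-3.02, 3.02]. Speed limits (rad/s): [2.22, 2.22, 2.79, 3.14, 3.14, 3.14].

## Interface

Orientations are given as a rotation vector (axis times angle).
In Python, from plant import readout, optics, arm gives the robot as it stands. The module is installed in compiled form; this text tells all that it offers.
- The arm moves only by the shell command python3 -m pendant 'ROWS' [FORCE]. ROWS is JSON, a list of rows, each an object of numbers: "tx", "ty", "tz": the shift along the tool's x, y, z in mm; "turn": the turn about the tool's z in degrees; "fingers": the opening, from 0 (shut) to 1 (fully open). A call has 1 to 20 rows; each row is the pose to reach, as a shift and turn from the pose commanded when the call began, along the tool's axes at that moment; what a row does not reach only later rows make up. A row lasts 1/12 s, in which the tool goes at most 41.7 mm and 7.16 degrees, less where a joint would pass 70% of its speed; a pose out of reach is approached as far as the arm can. A call with a gripper value outside its range is refused whole. The fingers move at their own pace and stop on an object; FORCE is the grip in N (left out, the last holds). Time passes only in rows, so rows that repeat a pose let the fingers close. It gives the time, the measured TCP pose, the force, the opening and the grip force at its end, in the units of the state.
- readout.state(): the state, without advancing time (a new reading comes with each control period).
- optics.get_image(name): name is "scene" or "top" or "wrist"; returns the picture (480x640x3 uint8, red, green, blue); there is no depth.
- optics.camera_params(name): a dict with "camera_matrix" (3x3 intrinsics, pixels), "rvec" (rotation vector, rad) and "tvec" (3), from world to camera coordinates, as OpenCV has them. Camera axes: x right, y down, z forward; pixel columns grow to the right and rows downward; lengths in m; the calibration is good to about 2 mm. A picture is of the moment at which its call begins: read the wrist's pose just before it. camera_params takes no time and is no camera call; for the wrist camera it gives the pose at the moment of the call.
- arm.hand_in(): hands the job in; it is judged then, once.
The state is a dict: "time_s": time; "joints": joint angles; "qd": joint speeds; "joint_efforts": joint torques, N m; "position": TCP position; "ee_rot": TCP orientation; "wrist_force": force on the tool from outside, world axes, zero at the start; "ft_torque": the same for the moment, N m; "width": finger opening in m; "grip_force": force on a finger pad.
Only numpy, scipy, OpenCV 4.12 (cv2) and the standard library are available. Lean on these libraries where they do the work, as an engineer would, in place of code of your own. Each camera call takes 0.05 s, during which the arm holds its last target. There are 200 camera calls.

## Working session

There is one attempt and no reset: what is moved stays moved. The work goes in short steps, Python scripts to look and compute and a shell command to move; the robot and the scene stay as the last step left them, time stands still between calls to the robot, and variables do not carry over. Pictures are saved under pics/ and viewed, at most 10 in all, crops included, and the job is handed in when it is done.

```bash
mkdir -p pics; python3 - <<'E'
from plant import readout, optics, arm
import cv2
s=readout.state();print(s['time_s'],s['position'],s['ee_rot'],s['width'],arm.tcp_to_grasp)
for n in('top','scene'):
    cv2.imwrite(f'pics/{n}0.png',optics.get_image(n)[:,:,::-1]);p=optics.camera_params(n);print(n,p)
E
```

```text
0.0 [0.19810493 0.5922303  0.2138712 ] [-5.04781603e-01 -3.10054733e+00  2.17724016e-03] 0.09165730547805524 0.0187
top {'camera_matrix': array([[611.00908526,   0.        , 327.42540383],
       [  0.        , 611.00908526, 230.12725982],
       [  0.        ,   0.        ,   1.        ]]), 'rvec': array([ 2.19076768, -2.15984337,  0.11161433]), 'tvec': array([-0.02939521,  0.47296817,  1.9199761 ])}
scene {'camera_matrix': array([[570.90228388,   0.        , 308.93495161],
       [  0.        , 570.90228388, 243.89088453],
       [  0.        ,   0.        ,   1.        ]]), 'rvec': array([ 2.09980844,  1.3764352 , -0.49023023]), 'tvec': array([-0.18993922, -0.26737712,  2.04466202])}
```

View pics/top0.png

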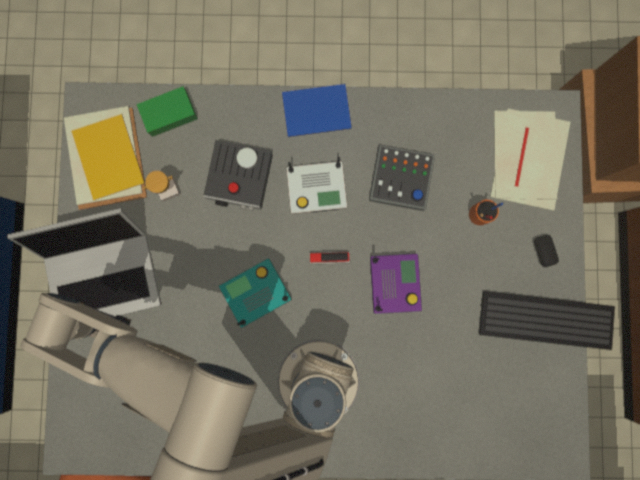

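View pics/scene0.png

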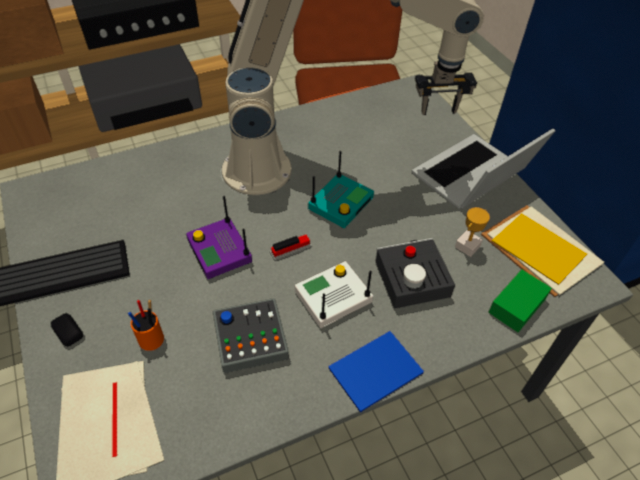

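The top view shows the keys at: blue (417,195) on the grey mixer, yellow (303,202) on the white receiver, and red (233,187) on the dark amplifier. In the scene view they are at (227,317), (340,271) and (410,252).

Things that could be mistaken for the targets:
- **Yellow key:** the purple box's key at top (412,299) and the teal box's key at (262,272). I choose the white box with the green window.
- **Blue key:** the blue folder at (317,110).
- **Red key:** the red stapler at (330,257) and the red pen at (522,157).

```bash
cat > h.py <<'E'
import cv2,numpy as np
from plant import readout,optics,arm
HUE={'blue':(100,130),'yellow':(20,34),'red':(0,6)}
def blob(img,c,uv,r):
    hsv=cv2.cvtColor(img,cv2.COLOR_RGB2HSV); lo,hi=HUE[c]
    m=cv2.inRange(hsv,(lo,130,70),(hi,255,255))
    if c=='red': m|=cv2.inRange(hsv,(174,130,70),(180,255,255))
    w=np.zeros_like(m); cv2.circle(w,tuple(int(x) for x in uv),r,255,-1); m&=w
    n,l,st,ce=cv2.connectedComponentsWithStats(m); i=1+np.argmax(st[1:,4])
    return ce[i],st[i]
def ray(p,uv):
    R=cv2.Rodrigues(p['rvec'])[0]; o=-R.T@p['tvec'].ravel()
    d=R.T@np.linalg.inv(p['camera_matrix'])@np.r_[uv,1]; return o,d/np.linalg.norm(d)
def plane(p,uv,z):
    o,d=ray(p,uv); return o+d*(z-o[2])/d[2]
def tri(rays):
    A=b=0
    for o,d in rays:
        P=np.eye(3)-np.outer(d,d); A=A+P; b=b+P@o
    x=np.linalg.solve(A,b); return x,[np.linalg.norm((np.eye(3)-np.outer(d,d))@(x-o)) for o,d in rays]
def togo(xyz):
    "world target -> tool-axis shift in mm from current pose"
    s=readout.state(); R=cv2.Rodrigues(np.array(s['ee_rot']))[0]
    return R.T@(np.array(xyz)-s['position'])*1000
E
python3 - <<'E'
from h import *
np.set_printoptions(precision=4,suppress=True)
im={n:cv2.imread(f'pics/{n}0.png')[:,:,::-1].copy() for n in('top','scene')}
P={n:optics.camera_params(n) for n in im}
for c,a,b,z in (('blue',(417,195),(227,317),.07),('yellow',(303,202),(340,271),.062),('red',(233,187),(410,252),.09)):
    u,su=blob(im['top'],c,a,12);v,sv=blob(im['scene'],c,b,14)
    x,e=tri([ray(P['top'],u),ray(P['scene'],v)])
    print(c,u,su,v,sv,'tri',x,np.array(e),'top',plane(P['top'],u,z),'scene',plane(P['scene'],v,z-.003),togo([*x[:2],.215]))
for n,u,z in(('trophy',(157,182),.148),('pot',(486,210),.16),('aerL',(291,160),.154),('aerR',(338,157),.154),('stapler',(330,257),.046),('tin',(247,157),.108)): print(n,plane(P['top'],u,z))
c=[cv2.resize(im['top'][y-40:y+40,x-40:x+40],(260,260),interpolation=2) for x,y in((417,195),(303,202),(233,187))]
cv2.imwrite('pics/crop.png',np.hstack(c)[:,:,::-1])
E
```

```text
blue [417.5441 194.1176] [413 190  10   9  68] [225.7619 316.1714] [220 311  12  12 105] tri [ 0.5876 -0.3025  0.061 ] [0.0012 0.0012] top [ 0.5859 -0.3022  0.07  ] scene [ 0.592  -0.3021  0.067 ] [-653.2542 -725.0329   -0.1828]
yellow [301.8333 201.9028] [297 198  10   9  72] [339.5957 270.    ] [335 265  10  11  94] tri [0.5594 0.0602 0.0482] [0.0009 0.0009] top [0.5571 0.0588 0.062 ] scene [0.5669 0.057  0.059 ] [-511.4377 -390.0076   -0.5935]
red [233.0543 187.1304] [228 182  11  11  92] [409.9619 250.4095] [405 245  11  12 105] tri [0.5979 0.2731 0.0804] [0.0009 0.0009] top [0.5959 0.2708 0.09  ] scene [0.6025 0.2703 0.087 ] [-480.4294 -175.9086   -0.8571]
trophy [0.5984 0.4897 0.148 ]
pot [ 0.527  -0.4918  0.16  ]
aerL [0.6701 0.0901 0.154 ]
aerR [ 0.6815 -0.0505  0.154 ]
stapler [ 0.3868 -0.0318  0.046 ]
tin [0.6872 0.228  0.108 ]
```

View pics/crop.png

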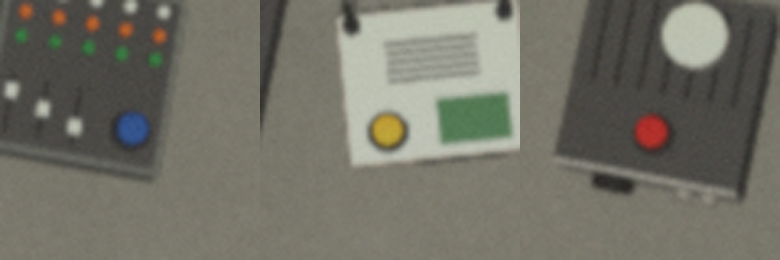

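The crops confirm the three choices: blue key on the grey desk, yellow key on the white box with the green window, and red key on the dark amplifier with the tin. I'll shut the fingers and move over the blue key at a safe height.

```bash
python3 -m pendant '[{"tx":-30,"ty":-33,"tz":-5,"fingers":0},{"tx":-60,"ty":-66,"tz":-10,"fingers":0},{"tx":-85,"ty":-95,"tz":-15,"fingers":0},{"tx":-110,"ty":-122,"tz":-15,"fingers":0},{"tx":-653,"ty":-725,"tz":-15,"fingers":0},{"tx":-653,"ty":-725,"tz":-15,"fingers":0},{"tx":-653,"ty":-725,"tz":-15,"fingers":0},{"tx":-653,"ty":-725,"tz":-15,"fingers":0},{"tx":-653,"ty":-725,"tz":-15,"fingers":0},{"tx":-653,"ty":-725,"tz":-15,"fingers":0},{"tx":-653,"ty":-725,"tz":-15,"fingers":0},{"tx":-653,"ty":-725,"tz":-15,"fingers":0},{"tx":-653,"ty":-725,"tz":-15,"fingers":0},{"tx":-653,"ty":-725,"tz":-15,"fingers":0},{"tx":-653,"ty":-725,"tz":-15,"fingers":0},{"tx":-653,"ty":-725,"tz":-15,"fingers":0},{"tx":-653,"ty":-725,"tz":-15,"fingers":0},{"tx":-653,"ty":-725,"tz":-15,"fingers":0},{"tx":-653,"ty":-725,"tz":-15,"fingers":0},{"tx":-653,"ty":-725,"tz":-15,"fingers":0}]'; python3 -c "
from h import *
print(togo([.587,-.302,.215]))"
```

```text
[-6.52498322e+02 -7.24749192e+02 -1.83155866e-01]validation failed for argument at $[0]...
```

The call was refused, probably because the rows need every field. I'll add "turn".

```bash
python3 -m pendant '[{"tx":-30,"ty":-33,"tz":-5,"turn":0,"fingers":0},{"tx":-60,"ty":-66,"tz":-10,"turn":0,"fingers":0}]'
```

```text
time_s: 0.27
position: [0.2311, 0.5167, 0.2228]
ee_rot: [-0.501, -3.101, 0.002]
wrist_force: [1.7, 0.2, 0.9]
width: 0.0805
grip_force: 0.0
```

```bash
python3 -m pendant '[{"tx":-593,"ty":-659,"tz":-5,"turn":0,"fingers":0},{"tx":-593,"ty":-659,"tz":-5,"turn":0,"fingers":0},{"tx":-593,"ty":-659,"tz":-5,"turn":0,"fingers":0},{"tx":-593,"ty":-659,"tz":-5,"turn":0,"fingers":0},{"tx":-593,"ty":-659,"tz":-5,"turn":0,"fingers":0},{"tx":-593,"ty":-659,"tz":-5,"turn":0,"fingers":0},{"tx":-593,"ty":-659,"tz":-5,"turn":0,"fingers":0},{"tx":-593,"ty":-659,"tz":-5,"turn":0,"fingers":0},{"tx":-593,"ty":-659,"tz":-5,"turn":0,"fingers":0},{"tx":-593,"ty":-659,"tz":-5,"turn":0,"fingers":0},{"tx":-593,"ty":-659,"tz":-5,"turn":0,"fingers":0},{"tx":-593,"ty":-659,"tz":-5,"turn":0,"fingers":0},{"tx":-593,"ty":-659,"tz":-5,"turn":0,"fingers":0},{"tx":-593,"ty":-659,"tz":-5,"turn":0,"fingers":0},{"tx":-593,"ty":-659,"tz":-5,"turn":0,"fingers":0}]'; python3 -c "
from h import *
print(togo([.587,-.302,.215]))"
```

```text
time_s: 1.52
position: [0.4809, -0.0585, 0.2274]
ee_rot: [0.505, 3.101, 0.0]
wrist_force: [1.5, 0.4, -0.3]
width: 0.0003
grip_force: 0.0
[-177.91960369 -197.19545414   12.33210098]
```

```bash
python3 -m pendant '[{"tx":-178,"ty":-197,"tz":5,"turn":0,"fingers":0},{"tx":-178,"ty":-197,"tz":5,"turn":0,"fingers":0},{"tx":-178,"ty":-197,"tz":5,"turn":0,"fingers":0},{"tx":-178,"ty":-197,"tz":5,"turn":0,"fingers":0},{"tx":-178,"ty":-197,"tz":5,"turn":0,"fingers":0},{"tx":-178,"ty":-197,"tz":5,"turn":0,"fingers":0},{"tx":-178,"ty":-197,"tz":5,"turn":0,"fingers":0},{"tx":-178,"ty":-197,"tz":5,"turn":0,"fingers":0},{"tx":-178,"ty":-197,"tz":5,"turn":0,"fingers":0},{"tx":-178,"ty":-197,"tz":5,"turn":0,"fingers":0}]'; python3 - <<'E'
from h import *
print(readout.state()['position'],togo([.587,-.302,.215]))
p=optics.camera_params('wrist');im=optics.get_image('wrist')
cv2.imwrite('pics/w1.png',im[:,:,::-1])
np.save('w1.npy',p,allow_pickle=True)
R=cv2.Rodrigues(p['rvec'])[0]
print(-R.T@p['tvec'].ravel(),R[2]); print(cv2.projectPoints(np.array([[.587,-.302,.07]]),p['rvec'],p['tvec'],p['camera_matrix'],None)[0])
E
```

```text
time_s: 2.35
position: [0.5864, -0.2984, 0.2219]
ee_rot: [-0.504, -3.099, -0.001]
wrist_force: [-0.3, 0.1, 0.6]
width: 0.0001
grip_force: 0.0
[ 0.58635158 -0.29844966  0.22189935] [-1.75093236 -3.16550763  6.89493626]
[ 0.5124731  -0.27404774  0.39140799] [ 0.26306848 -0.08773577 -0.96077958]
[[[320.4037357 233.4438242]]]
```

View pics/w1.png

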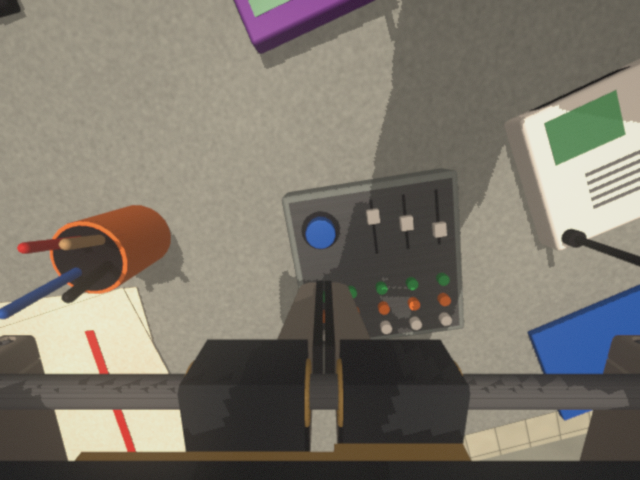

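The wrist view shows the blue key at about (320,232), where my estimate projects to (320,233), with the fingertips at (323,285). I'll correct the position and descend part way, then take a second wrist view for the height.

```bash
python3 -m pendant '[{"tx":-1,"ty":-2,"tz":25,"turn":0,"fingers":0},{"tx":-2,"ty":-3,"tz":50,"turn":0,"fingers":0},{"tx":-2,"ty":-3,"tz":70,"turn":0,"fingers":0},{"tx":-2,"ty":-3,"tz":87,"turn":0,"fingers":0},{"tx":-2,"ty":-3,"tz":97,"turn":0,"fingers":0},{"tx":-2,"ty":-3,"tz":97,"turn":0,"fingers":0},{"tx":-2,"ty":-3,"tz":97,"turn":0,"fingers":0}]'; python3 - <<'E'
from h import *
np.set_printoptions(precision=4,suppress=True)
p1=np.load('w1.npy',allow_pickle=True).item();u1,s1=blob(cv2.imread('pics/w1.png')[:,:,::-1].copy(),'blue',(320,232),40)
p=optics.camera_params('wrist');im=optics.get_image('wrist');cv2.imwrite('pics/w2.png',im[:,:,::-1])
q=cv2.projectPoints(np.array([[.587,-.302,.07]]),p['rvec'],p['tvec'],p['camera_matrix'],None)[0].ravel()
u,s=blob(im,'blue',q,90)
x,e=tri([ray(p1,u1),ray(p,u)]);print(u1,s1,q,u,s,x,np.array(e),plane(p,u,.07),plane(p1,u1,.07))
print(readout.state()['position'],togo(x))
E
```

```text
time_s: 2.98
position: [0.588, -0.3022, 0.1258]
ee_rot: [-0.503, -3.101, -0.0]
wrist_force: [0.3, 0.3, -0.3]
width: -0.0
grip_force: 0.0
[320.1385 232.8951] [306 218  30  31 715] [323.6328 262.2515] [323.19   259.6921] [ 303  238   41   43 1416] [ 0.5899 -0.3034  0.0547] [0. 0.] [ 0.5851 -0.3017  0.07  ] [ 0.5864 -0.3021  0.07  ]
[ 0.5885 -0.3027  0.1265] [-1.4466 -0.1527 71.8122]
```

```bash
python3 -m pendant '[{"tx":1,"ty":0,"tz":15,"turn":0,"fingers":0},{"tx":2,"ty":0,"tz":30,"turn":0,"fingers":0},{"tx":2,"ty":0,"tz":40,"turn":0,"fingers":0},{"tx":2,"ty":0,"tz":47,"turn":0,"fingers":0},{"tx":2,"ty":0,"tz":48,"turn":0,"fingers":0},{"tx":2,"ty":0,"tz":48,"turn":0,"fingers":0}]'; python3 -m pendant '[{"tx":0,"ty":0,"tz":1,"turn":0,"fingers":0},{"tx":0,"ty":0,"tz":2,"turn":0,"fingers":0},{"tx":0,"ty":0,"tz":3,"turn":0,"fingers":0},{"tx":0,"ty":0,"tz":4,"turn":0,"fingers":0},{"tx":0,"ty":0,"tz":5,"turn":0,"fingers":0},{"tx":0,"ty":0,"tz":6,"turn":0,"fingers":0},{"tx":0,"ty":0,"tz":7,"turn":0,"fingers":0},{"tx":0,"ty":0,"tz":8,"turn":0,"fingers":0},{"tx":0,"ty":0,"tz":9,"turn":0,"fingers":0},{"tx":0,"ty":0,"tz":10,"turn":0,"fingers":0}]';python3 -c "
from h import *
print(list(readout.state()))"
```

```text
time_s: 3.53
position: [0.5863, -0.3024, 0.0776]
ee_rot: [0.505, 3.101, -0.0]
wrist_force: [-0.3, 0.1, -0.2]
width: 0.0007
grip_force: 0.0
time_s: 4.37
position: [0.5861, -0.3025, 0.0675]
ee_rot: [0.505, 3.101, -0.0]
wrist_force: [-1.2, 0.5, 2.8]
width: 0.0006
grip_force: 1.5
['time_s', 'joints', 'qd', 'joint_efforts', 'position', 'ee_rot', 'wrist_force', 'ft_torque', 'grip_force', 'width']
```

Contact at about 3 N, so the key is sliding. I'll continue gently.

```bash
python3 -m pendant '[{"tx":0,"ty":0,"tz":0.7,"turn":0,"fingers":0},{"tx":0,"ty":0,"tz":1.4,"turn":0,"fingers":0},{"tx":0,"ty":0,"tz":2.1,"turn":0,"fingers":0},{"tx":0,"ty":0,"tz":2.8,"turn":0,"fingers":0},{"tx":0,"ty":0,"tz":3.5,"turn":0,"fingers":0},{"tx":0,"ty":0,"tz":4,"turn":0,"fingers":0}]'; python3 -m pendant '[{"tx":0,"ty":0,"tz":0.5,"turn":0,"fingers":0},{"tx":0,"ty":0,"tz":1,"turn":0,"fingers":0}]'
```

```text
time_s: 4.87
position: [0.5861, -0.3024, 0.0633]
ee_rot: [-0.505, -3.101, -0.0]
wrist_force: [-1.0, 0.4, 3.2]
width: 0.0004
grip_force: 1.4
time_s: 5.03
position: [0.5861, -0.3024, 0.0624]
ee_rot: [0.505, 3.101, -0.0]
wrist_force: [-1.3, 0.3, 8.5]
width: 0.0003
grip_force: 4.5
```

```bash
python3 -m pendant '[{"tx":0,"ty":0,"tz":0.3,"turn":0,"fingers":0},{"tx":0,"ty":0,"tz":0.3,"turn":0,"fingers":0},{"tx":0,"ty":0,"tz":0.3,"turn":0,"fingers":0}]'
```

```text
time_s: 5.28
position: [0.5862, -0.3024, 0.0624]
ee_rot: [0.505, 3.101, -0.0]
wrist_force: [-1.9, 0.3, 5.5]
width: 0.0004
grip_force: 2.8
```

```bash
python3 -m pendant '[{"tx":0,"ty":0,"tz":0.5,"turn":0,"fingers":0},{"tx":0,"ty":0,"tz":0.5,"turn":0,"fingers":0}]'; python3 -m pendant '[{"tx":0,"ty":0,"tz":-8,"turn":0,"fingers":0},{"tx":0,"ty":0,"tz":-25,"turn":0,"fingers":0},{"tx":0,"ty":0,"tz":-50,"turn":0,"fingers":0},{"tx":0,"ty":0,"tz":-80,"turn":0,"fingers":0},{"tx":0,"ty":0,"tz":-110,"turn":0,"fingers":0},{"tx":0,"ty":0,"tz":-140,"turn":0,"fingers":0},{"tx":10,"ty":23,"tz":-150,"turn":0,"fingers":0},{"tx":25,"ty":59,"tz":-150,"turn":0,"fingers":0},{"tx":40,"ty":94,"tz":-150,"turn":0,"fingers":0},{"tx":55,"ty":130,"tz":-150,"turn":0,"fingers":0},{"tx":70,"ty":165,"tz":-150,"turn":0,"fingers":0},{"tx":85,"ty":200,"tz":-150,"turn":0,"fingers":0},{"tx":100,"ty":236,"tz":-150,"turn":0,"fingers":0},{"tx":115,"ty":271,"tz":-150,"turn":0,"fingers":0},{"tx":130,"ty":307,"tz":-150,"turn":0,"fingers":0},{"tx":141,"ty":333,"tz":-150,"turn":0,"fingers":0},{"tx":141,"ty":333,"tz":-150,"turn":0,"fingers":0},{"tx":141,"ty":333,"tz":-150,"turn":0,"fingers":0},{"tx":141,"ty":333,"tz":-150,"turn":0,"fingers":0}]'; python3 - <<'E'
from h import *
np.set_printoptions(precision=4,suppress=True)
p=optics.camera_params('wrist');im=optics.get_image('wrist');cv2.imwrite('pics/w3.png',im[:,:,::-1])
q=cv2.projectPoints(np.array([[.558,.059,.062]]),p['rvec'],p['tvec'],p['camera_matrix'],None)[0].ravel()
u,s=blob(im,'yellow',q,50);x=plane(p,u,.062)
print(q,u,s,x,readout.state()['position'],togo(x))
E
```

```text
time_s: 5.45
position: [0.5862, -0.3025, 0.0624]
ee_rot: [0.505, 3.101, -0.0]
wrist_force: [-3.0, 0.8, 9.4]
width: 0.0004
grip_force: 4.8
time_s: 7.03
position: [0.5581, 0.0577, 0.2116]
ee_rot: [0.504, 3.101, -0.001]
wrist_force: [0.5, -0.4, 0.3]
width: 0.0004
grip_force: 0.0
[325.0205 231.5071] [325.8538 231.2398] [311 216  31  31 759] [0.558  0.0599 0.062 ] [0.5581 0.0572 0.2116] [  0.9758   2.5353 149.6039]
```

View pics/w3.png

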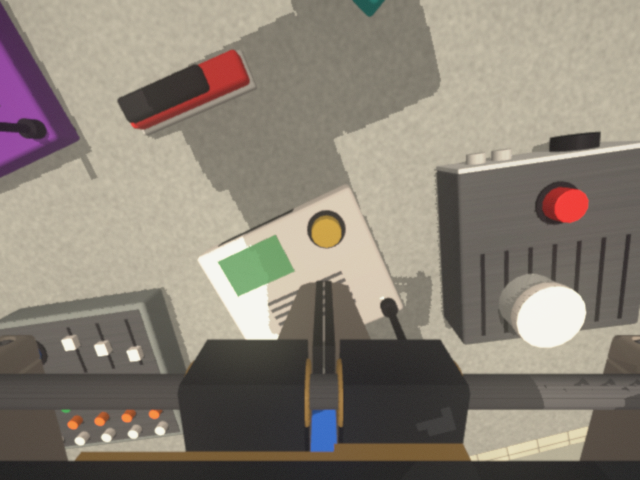

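The wrist view shows the yellow key at (326,231) on the white, green-windowed receiver. The near aerial, at (390,305), is about 96 mm clear of the hand's axis. Next I press the key down.

```bash
python3 -m pendant '[{"tx":1,"ty":2,"tz":20,"turn":0,"fingers":0},{"tx":1,"ty":2,"tz":45,"turn":0,"fingers":0},{"tx":1,"ty":2,"tz":70,"turn":0,"fingers":0},{"tx":1,"ty":2,"tz":95,"turn":0,"fingers":0},{"tx":1,"ty":2,"tz":115,"turn":0,"fingers":0},{"tx":1,"ty":2,"tz":130,"turn":0,"fingers":0},{"tx":1,"ty":2,"tz":138,"turn":0,"fingers":0},{"tx":1,"ty":2,"tz":141,"turn":0,"fingers":0},{"tx":1,"ty":2,"tz":142,"turn":0,"fingers":0}]'; python3 -m pendant '[{"tx":0,"ty":0,"tz":1,"turn":0,"fingers":0},{"tx":0,"ty":0,"tz":2,"turn":0,"fingers":0},{"tx":0,"ty":0,"tz":3,"turn":0,"fingers":0},{"tx":0,"ty":0,"tz":4,"turn":0,"fingers":0},{"tx":0,"ty":0,"tz":5,"turn":0,"fingers":0},{"tx":0,"ty":0,"tz":6,"turn":0,"fingers":0},{"tx":0,"ty":0,"tz":7,"turn":0,"fingers":0},{"tx":0,"ty":0,"tz":8,"turn":0,"fingers":0},{"tx":0,"ty":0,"tz":9,"turn":0,"fingers":0},{"tx":0,"ty":0,"tz":10,"turn":0,"fingers":0}]'
```

```text
time_s: 7.83
position: [0.5578, 0.0595, 0.0694]
ee_rot: [-0.507, -3.1, 0.0]
wrist_force: [-0.1, 0.3, 0.1]
width: 0.0007
grip_force: 0.0
time_s: 8.67
position: [0.5578, 0.0604, 0.0597]
ee_rot: [0.505, 3.101, 0.0]
wrist_force: [-1.2, 0.3, 3.0]
width: 0.0003
grip_force: 1.5
```

```bash
python3 -m pendant '[{"tx":0,"ty":0,"tz":0.7,"turn":0,"fingers":0},{"tx":0,"ty":0,"tz":1.4,"turn":0,"fingers":0},{"tx":0,"ty":0,"tz":2.1,"turn":0,"fingers":0},{"tx":0,"ty":0,"tz":2.8,"turn":0,"fingers":0},{"tx":0,"ty":0,"tz":3.5,"turn":0,"fingers":0},{"tx":0,"ty":0,"tz":4.2,"turn":0,"fingers":0}]'; python3 -m pendant '[{"tx":0,"ty":0,"tz":0.5,"turn":0,"fingers":0},{"tx":0,"ty":0,"tz":1,"turn":0,"fingers":0}]'
```

```text
time_s: 9.17
position: [0.5577, 0.0604, 0.0553]
ee_rot: [0.505, 3.101, 0.0]
wrist_force: [0.3, 1.2, 2.6]
width: 0.0006
grip_force: 1.5
time_s: 9.33
position: [0.5577, 0.0604, 0.0544]
ee_rot: [0.505, 3.101, 0.0]
wrist_force: [-0.4, 1.5, 7.3]
width: 0.0006
grip_force: 3.9
```

```bash
python3 -m pendant '[{"tx":0,"ty":0,"tz":0.4,"turn":0,"fingers":0},{"tx":0,"ty":0,"tz":0.6,"turn":0,"fingers":0},{"tx":0,"ty":0,"tz":0.6,"turn":0,"fingers":0}]'; python3 -m pendant '[{"tx":0,"ty":0,"tz":-8,"turn":0,"fingers":0},{"tx":0,"ty":0,"tz":-25,"turn":0,"fingers":0},{"tx":0,"ty":0,"tz":-50,"turn":0,"fingers":0},{"tx":0,"ty":0,"tz":-80,"turn":0,"fingers":0},{"tx":0,"ty":0,"tz":-110,"turn":0,"fingers":0},{"tx":0,"ty":0,"tz":-140,"turn":0,"fingers":0},{"tx":3,"ty":20,"tz":-165,"turn":0,"fingers":0},{"tx":8,"ty":55,"tz":-170,"turn":0,"fingers":0},{"tx":13,"ty":90,"tz":-170,"turn":0,"fingers":0},{"tx":18,"ty":125,"tz":-170,"turn":0,"fingers":0},{"tx":23,"ty":160,"tz":-170,"turn":0,"fingers":0},{"tx":28,"ty":195,"tz":-170,"turn":0,"fingers":0},{"tx":30,"ty":212,"tz":-170,"turn":0,"fingers":0},{"tx":30,"ty":212,"tz":-170,"turn":0,"fingers":0},{"tx":30,"ty":212,"tz":-170,"turn":0,"fingers":0},{"tx":30,"ty":212,"tz":-170,"turn":0,"fingers":0}]'; python3 - <<'E'
from h import *
np.set_printoptions(precision=4,suppress=True)
p=optics.camera_params('wrist');im=optics.get_image('wrist');cv2.imwrite('pics/w4.png',im[:,:,::-1])
q=cv2.projectPoints(np.array([[.597,.271,.09]]),p['rvec'],p['tvec'],p['camera_matrix'],None)[0].ravel()
u,s=blob(im,'red',q,50);x=plane(p,u,.09)
print(q,u,s,x,readout.state()['position'],togo(x))
E
```

```text
time_s: 9.58
position: [0.5578, 0.0604, 0.0543]
ee_rot: [0.505, 3.101, 0.0]
wrist_force: [-2.2, 0.5, 8.4]
width: 0.0003
grip_force: 4.7
time_s: 10.92
position: [0.5961, 0.2696, 0.2235]
ee_rot: [-0.505, -3.1, 0.002]
wrist_force: [0.1, 0.2, 0.2]
width: 0.0007
grip_force: 0.0
[325.5257 236.6102] [326.8285 234.9451] [311 218  33  34 892] [0.5959 0.2726 0.09  ] [0.5962 0.2694 0.2237] [  1.3608   3.0986 133.6959]
```

View pics/w4.png

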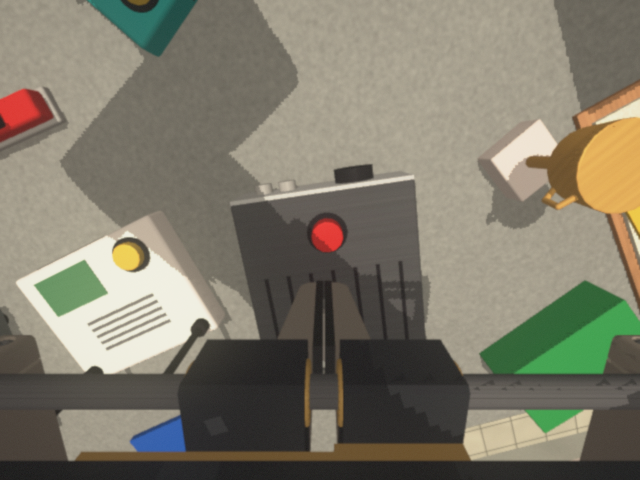

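The wrist view shows the red key at (327,235) on the amplifier, the receiver undisturbed, and the trophy at (590,165) well to the side. Next I press the red key down.

```bash
python3 -m pendant '[{"tx":1,"ty":3,"tz":20,"turn":0,"fingers":0},{"tx":1,"ty":3,"tz":45,"turn":0,"fingers":0},{"tx":1,"ty":3,"tz":70,"turn":0,"fingers":0},{"tx":1,"ty":3,"tz":95,"turn":0,"fingers":0},{"tx":1,"ty":3,"tz":112,"turn":0,"fingers":0},{"tx":1,"ty":3,"tz":121,"turn":0,"fingers":0},{"tx":1,"ty":3,"tz":125,"turn":0,"fingers":0},{"tx":1,"ty":3,"tz":126,"turn":0,"fingers":0}]'; python3 -m pendant '[{"tx":0,"ty":0,"tz":1,"turn":0,"fingers":0},{"tx":0,"ty":0,"tz":2,"turn":0,"fingers":0},{"tx":0,"ty":0,"tz":3,"turn":0,"fingers":0},{"tx":0,"ty":0,"tz":4,"turn":0,"fingers":0},{"tx":0,"ty":0,"tz":5,"turn":0,"fingers":0},{"tx":0,"ty":0,"tz":6,"turn":0,"fingers":0},{"tx":0,"ty":0,"tz":7,"turn":0,"fingers":0},{"tx":0,"ty":0,"tz":8,"turn":0,"fingers":0},{"tx":0,"ty":0,"tz":9,"turn":0,"fingers":0},{"tx":0,"ty":0,"tz":10,"turn":0,"fingers":0}]'
```

```text
time_s: 11.63
position: [0.5966, 0.2732, 0.0977]
ee_rot: [-0.506, -3.1, 0.001]
wrist_force: [0.3, -0.6, 0.6]
width: 0.0005
grip_force: 0.0
time_s: 12.47
position: [0.5965, 0.2741, 0.0879]
ee_rot: [0.505, 3.101, 0.0]
wrist_force: [-1.9, -0.3, 3.5]
width: 0.0004
grip_force: 1.5
```

```bash
python3 -m pendant '[{"tx":0,"ty":0,"tz":0.7,"turn":0,"fingers":0},{"tx":0,"ty":0,"tz":1.4,"turn":0,"fingers":0},{"tx":0,"ty":0,"tz":2.1,"turn":0,"fingers":0},{"tx":0,"ty":0,"tz":2.8,"turn":0,"fingers":0},{"tx":0,"ty":0,"tz":3.5,"turn":0,"fingers":0},{"tx":0,"ty":0,"tz":4.2,"turn":0,"fingers":0}]'; python3 -m pendant '[{"tx":0,"ty":0,"tz":0.5,"turn":0,"fingers":0},{"tx":0,"ty":0,"tz":1,"turn":0,"fingers":0}]'
```

```text
time_s: 12.97
position: [0.5965, 0.2741, 0.0836]
ee_rot: [0.505, 3.101, 0.0]
wrist_force: [0.1, 1.6, 2.9]
width: 0.0004
grip_force: 1.5
time_s: 13.13
position: [0.5965, 0.2741, 0.0825]
ee_rot: [0.505, 3.101, 0.0]
wrist_force: [-0.2, 0.1, 3.1]
width: 0.0004
grip_force: 1.4
```

```bash
python3 -m pendant '[{"tx":0,"ty":0,"tz":0.4,"turn":0,"fingers":0},{"tx":0,"ty":0,"tz":0.8,"turn":0,"fingers":0},{"tx":0,"ty":0,"tz":0.8,"turn":0,"fingers":0}]'
```

```text
time_s: 13.38
position: [0.5966, 0.2741, 0.0824]
ee_rot: [0.505, 3.101, 0.0]
wrist_force: [-3.4, -0.5, 8.6]
width: 0.0008
grip_force: 4.0
```

That is the stop for red as well. I'll lift straight up and look over the scene.

```bash
python3 -m pendant '[{"tx":0,"ty":0,"tz":-8,"turn":0,"fingers":0},{"tx":0,"ty":0,"tz":-25,"turn":0,"fingers":0},{"tx":0,"ty":0,"tz":-50,"turn":0,"fingers":0},{"tx":0,"ty":0,"tz":-80,"turn":0,"fingers":0},{"tx":0,"ty":0,"tz":-110,"turn":0,"fingers":0},{"tx":0,"ty":0,"tz":-140,"turn":0,"fingers":0},{"tx":0,"ty":0,"tz":-170,"turn":0,"fingers":0},{"tx":0,"ty":0,"tz":-180,"turn":0,"fingers":0},{"tx":0,"ty":0,"tz":-180,"turn":0,"fingers":0},{"tx":0,"ty":0,"tz":-180,"turn":0,"fingers":0},{"tx":0,"ty":0,"tz":-180,"turn":0,"fingers":0}]'; python3 - <<'E'
from h import *
im=optics.get_image('scene');cv2.imwrite('pics/s5.png',im[:,:,::-1])
for c,b in (('blue',(227,317)),('yellow',(340,271)),('red',(410,252))):print(c,blob(im,c,b,14))
cv2.imwrite('pics/s5c.png',cv2.resize(im[180:390,190:500],(775,525),interpolation=2)[:,:,::-1])
E
```

```text
time_s: 14.3
position: [0.5956, 0.2736, 0.2596]
ee_rot: [-0.505, -3.098, 0.003]
wrist_force: [-0.7, 2.0, -0.9]
width: 0.0007
grip_force: 0.0
blue (array([225.94680851, 317.14893617]), array([221, 312,  11,  11,  94], dtype=int32))
yellow (array([339.90361446, 270.72289157]), array([335, 266,  11,  10,  83], dtype=int32))
red (array([409.77647059, 251.41176471]), array([405, 247,  11,  10,  85], dtype=int32))
```

View pics/s5c.png

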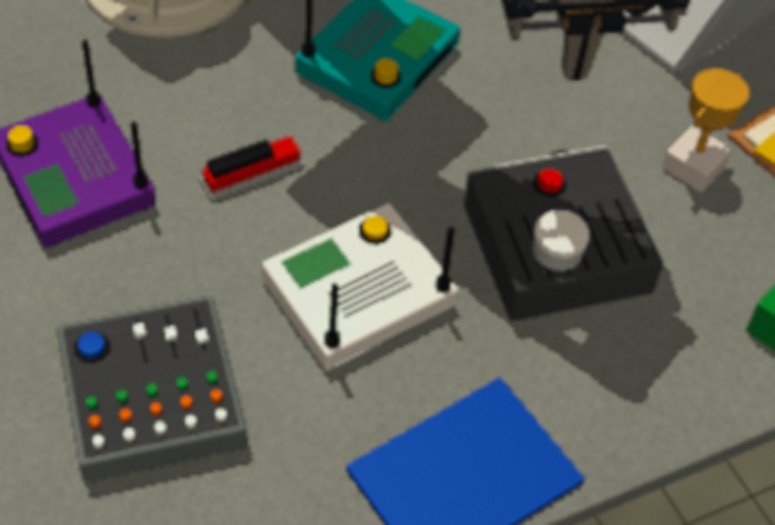

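In the crop, the three keys sit lower and shorter than before: blue (90,344), yellow (375,228), red (550,180). The units and bystanders have not moved, and the hand is clear.

```bash
python3 -c "
from plant import arm
print(arm.hand_in())"
```

```text
the job is handed in; nothing more can be done
None
```

I pressed the blue, yellow and red keys fully down in that order, nothing else looked moved in the last picture, and I handed the job in at about 14 s; no verdict came back.

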